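# Start the dispersion bath from its control box

## Task

Start the dispersion bath with the grey control box on the worktop: press the white button, then the yellow, then the green, one at a time, each fully down and let right up again before the next. Never press the red stop button.

Things in the scene. Friction and masses are not known exactly. Their poses are not given: they have to be found in the camera images.
- control_box: grey control box (grey panel on top), 126 x 276 mm, panel 42 mm above the worktop, fixed. Origin: centre of its underside; y along its length, z up. Four buttons alike but for colour stand in a row along y, 62 mm apart, 15 mm nearer the robot than its middle; a flat dark display lies behind them. The order of the colours and the box's place and turn (up to 20 degrees) vary.
- white_top (a point): centre of the top face of the white push button: white plastic cap 36 mm across, on a black round bezel 52 mm across. At rest the point is 66 mm above the worktop and the cap stands 12 mm proud of its bezel. Pressed straight down it starts to move at 1.5 N, travels 8 mm, meets its stop at 5 N and springs back. z up.
- yellow_top (a point): centre of the top face of the yellow push button: yellow plastic cap 36 mm across, on a black round bezel 52 mm across. At rest the point is 66 mm above the worktop and the cap stands 12 mm proud of its bezel. Pressed straight down it starts to move at 1.5 N, travels 8 mm, meets its stop at 5 N and springs back. z up.
- green_top (a point): centre of the top face of the green push button: green plastic cap 36 mm across, on a black round bezel 52 mm across. At rest the point is 66 mm above the worktop and the cap stands 12 mm proud of its bezel. Pressed straight down it starts to move at 1.5 N, travels 8 mm, meets its stop at 5 N and springs back. z up.
- red_top (a point): centre of the top face of the red push button (emergency stop): red plastic cap 36 mm across, on a black round bezel 52 mm across. At rest the point is 66 mm above the worktop and the cap stands 12 mm proud of its bezel. Pressed straight down it starts to move at 1.5 N, travels 8 mm, meets its stop at 5 N and springs back. z up.

How it is judged:
By the outcome, as a careful person would: the job done as asked, in the order asked, and still so for the second after the job is handed in, with the robot touching nothing.
It also fails if it takes over 35 s, if anything falls off the work surface, if the arm or the gripper's body presses on something with over 40 N, if the wrist force passes 120 N, or if a joint passes its speed limit or range.

## Robot

A 6-joint arm with a two-finger parallel gripper is mounted at the origin on a cart in front of the work surface, level with it; the furniture and walls round the work are solid. World frame = base frame: x ahead of the robot, y to its left, z up, the work surface at z = 0. Lengths are in mm, angles in rad, forces in N, time in s.
With the tool pointing down it reaches from about 350 to 775 mm from the base axis. Payload 7.3 kg.
Tool frame: the origin (TCP) lies on the front face of the gripper's body, between the roots of the fingers; the fingertips stand 66 mm ahead of it and the grasp point (between the pads) lies 47 mm ahead of it (bot.tip_extent is the distance from the TCP to the fingertips, in mm); z points along the fingers, y is the line along which they close (so a half turn about z gives the same grasp; the last joint's range is limited). The gripper opens to 92 mm and grips with 3 to 60 N. Pads are 19 mm wide; open, the fingers measure 130 mm over their backs; the gripper's body (75 mm by 190 mm) begins 47 mm behind the grasp point.
Start: joints at [-1.342, 0.342, 1.524, -0, 1.275, -0.146], TCP at [192.217, -488.56, 292.241] pointing down, gripper open.
Joint ranges: [-2.53, 2.53], [-0.77, 2.02], [0.04, 2.7], [-1, 4.14], [0.28, 2.66], [-3.11, 3.11]. Speed limits (rad/s): [2.57, 2.57, 3.14, 3.14, 3.14, 3.14].

## Interface

Orientations are given as [roll, pitch, yaw] about the fixed x, y, z axes, in that order (R = Rz(yaw) Ry(pitch) Rx(roll)).
In Python, from plant import readout, viewer, order, bot gives the robot as it stands.
- The arm moves only by the shell command python3 -m creep 'ROWS'. ROWS is text: rows parted by semicolons, each of 7 numbers parted by spaces: the shift along the world's x, y, z in m, then the turn, a rotation vector about the world's x, y, z in rad, then the opening in per cent of the stroke, from 0 (shut) to 100 (fully open). A call has 1 to 8 rows; each row shifts and turns the commanded pose from where the row before left it; what a row does not reach is not made up. A row lasts 1/12 s, in which the tool goes at most 41.7 mm and 7.16 degrees, less where a joint would pass 70% of its speed; a pose out of reach is approached as far as the arm can. A call is refused whole if a number of a shift passes 0.0417 or a number of a turn 0.125, either way. A call with a gripper value outside its range is refused whole. The fingers move at their own pace and stop on an object; the grip force is fixed at half the most. Time passes only in rows, so rows that do not move let the fingers close. It gives the time, the measured TCP pose, the force, the opening and the grip force at its end, in the units of the state.
- readout.get_obs(): the state, without advancing time (a new reading comes with each control period).
- viewer.capture(name): name is "scene" or "top"; returns the picture (384x512x3 uint8, red, green, blue); there is no depth.
- viewer.camera_info(name): a dict with "fx", "fy", "cx", "cy" (pixels), "D" ([k1, k2, p1, p2, k3] as OpenCV has them; the pictures are not rectified), "origin" and "rotation" of the camera in the world. Camera axes: x right, y up, looking along -z (the intrinsics and any distortion apply to the point x, -y, -z); pixel columns grow to the right and rows downward; lengths in mm; the calibration is good to about 2 mm. A picture is of the moment at which its call begins. camera_info takes no time and is no camera call.
- order.close_job(): hands the job in; it is judged then, once.
The state is a dict: "time": time; "joint_positions": joint angles; "dq": joint speeds; "tau": joint torques, N m; "tool_pos": TCP position; "tcp_rot": TCP orientation; "contact_force": force on the tool from outside, world axes, zero at the start; "moment": the same for the moment, N m; "grip_width": finger opening in mm; "finger_force": force on a finger pad.
Only numpy, scipy, OpenCV 4.12 (cv2) and the standard library are available. Lean on these libraries where they do the work, as an engineer would, in place of code of your own. Each camera call takes 0.05 s, during which the arm holds its last target. There are 200 camera calls.

## Working session

There is one attempt and no reset: what is moved stays moved. The work goes in short steps, Python scripts to look and compute and a shell command to move; the robot and the scene stay as the last step left them, time stands still between calls to the robot, and variables do not carry over. Pictures are saved under pics/ and viewed, at most 10 in all, crops included, and the job is handed in when it is done.

```bash
mkdir -p pics; python3 - <<'E'
from plant import readout, viewer, order, bot
import cv2,numpy as np
a=[viewer.capture(n) for n in("scene","top")]
for n,i in zip(("scene","top"),a): cv2.imwrite(f"pics/{n}0.png",i[:,:,::-1]); c=viewer.camera_info(n); print(n,c)
o=readout.get_obs();print(o)
E
```

```text
scene {'fx': 462.11928707745557, 'fy': 462.11928707745557, 'cx': 259.2729744335755, 'cy': 195.03460414542084, 'D': array([0.03425728, 0.        , 0.        , 0.        , 0.        ]), 'origin': array([196.36700083, 548.53675407, 693.58898671]), 'rotation': array([ 0.74869309,  0.01021378, -2.54597904])}
top {'fx': 431.14591647610854, 'fy': 431.14591647610854, 'cx': 248.7069589833307, 'cy': 193.59520764851388, 'D': array([-0.03531464,  0.        ,  0.        ,  0.        ,  0.        ]), 'origin': array([351.19530597,  81.06006537, 922.49346171]), 'rotation': array([ 0.18297088, -0.02480549, -1.5690477 ])}
{'time': 0.1, 'joint_positions': array([-1.34200004e+00,  3.42684635e-01,  1.52492663e+00, -1.32868402e-05,
        1.27537817e+00, -1.46022860e-01]), 'dq': array([ 0.0007573 , -0.00124697, -0.00394441, -0.00226403, -0.00112597,
       -0.00116816]), 'tau': array([ 1.39230200e-03, -4.32006133e+01, -2.44694495e+01,  7.19041144e-02,
        5.25509776e-02, -4.88398518e-05]), 'tool_pos': array([ 192.14961817, -488.28405275,  291.59619893]), 'tcp_rot': array([-3.14020889e+00, -1.90667500e-04,  3.74822889e-01]), 'contact_force': array([0.10331078, 0.16693517, 0.09974601]), 'moment': array([-0.01920086, -0.00706982,  0.00688036]), 'finger_force': 0.0, 'grip_width': 91.9457386009148}
```

View pics/scene0.png

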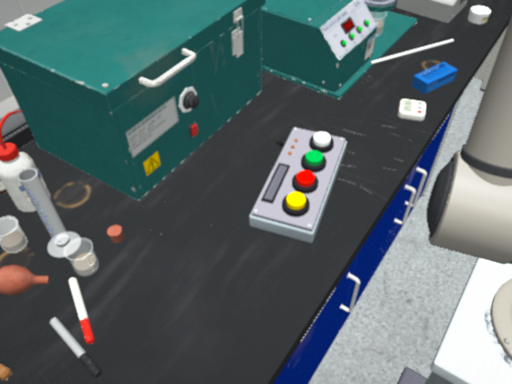

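View pics/top0.png

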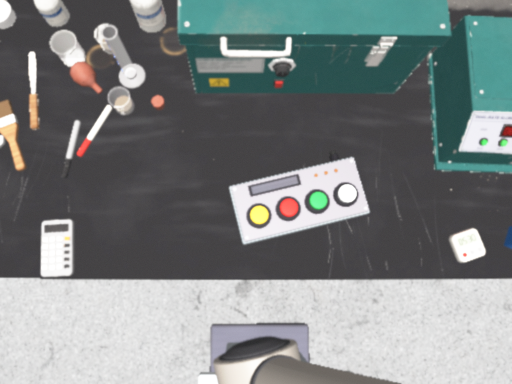

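The top view shows the caps in the row yellow (259,216), red (289,208), green (318,201), white (346,194). The scene view shows white (321,140), green (314,159), red (305,180), yellow (296,203). The arm is clear of the box.

```bash
cat > m.py <<'E'
from plant import readout, viewer
import cv2,numpy as np
from scipy.spatial.transform import Rotation as Rn
seed={'top':dict(yellow=(259,216),red=(289,208),green=(318,201),white=(346,194)),
'scene':dict(yellow=(296,201),red=(305,178),green=(314,157),white=(321,138))}
def ray(c,p):
    K=np.array([[c['fx'],0,c['cx']],[0,c['fy'],c['cy']],[0,0,1]])
    u=cv2.undistortPoints(np.array([[p]],float),K,np.array(c['D'])).ravel()
    return np.array(c['origin']),Rn.from_euler('xyz',c['rotation']).as_matrix()@[u[0],-u[1],-1]
R={}
for n in seed:
    c=viewer.camera_info(n); im=cv2.imread(f'pics/{n}0.png').astype(int)
    for k,s in seed[n].items():
        ref=im[s[1]-2:s[1]+3,s[0]-2:s[0]+3].mean((0,1))
        m=(np.abs(im-ref).max(2)<40).astype(np.uint8)
        l=cv2.connectedComponentsWithStats(m)
        i=l[1][s[1],s[0]]; cen=l[3][i]; o,d=ray(c,cen)
        P=o+d*(66-o[2])/d[2]; R[n,k]=(o,d,P)
        print(n,k,cen.round(1),l[2][i],'plane66',P.round(1))
for k in seed['top']:
    (o,d,P),(q,e,Q)=R['top',k],R['scene',k]
    t=np.linalg.lstsq(np.c_[d,-e],q-o,rcond=None)[0]
    A,B=o+t[0]*d,q+t[1]*e; print(k,'tri',((A+B)/2).round(1),'gap',np.linalg.norm(A-B).round(1))
for n in seed:
    X=np.array([R[n,k][2][:2] for k in('yellow','red','green','white')])
    print(n,np.linalg.norm(np.diff(X,axis=0),axis=1).round(1),np.degrees(np.arctan2(*(X[0]-X[3])[::1])).round(1))
E
python3 m.py
```

```text
top yellow [258.9 214.3] [251 206  17  17 236] plane66 [467.7  39.6  66. ]
top red [288.6 207.2] [280 199  18  18 254] plane66 [482.4 -20.3  66. ]
top green [318.  199.9] [310 192  17  17 217] plane66 [497.6 -80.3  66. ]
top white [347.1 192.8] [338 184  19  18 260] plane66 [ 512.7 -140.3   66. ]
scene yellow [295.8 198.8] [287 192  19  14 206] plane66 [467.7  40.1  66. ]
scene red [305.3 176.9] [296 170  19  14 185] plane66 [481.8 -18.8  66. ]
scene green [313.8 156.1] [306 151  16  11 138] plane66 [497.6 -79.5  66. ]
scene white [321.8 137.2] [314 132  17  12 173] plane66 [ 512.5 -139.4   66. ]
yellow tri [467.8  39.6  65.4] gap 0.2
red tri [482.7 -20.6  64. ] gap 0.0
green tri [497.9 -80.5  65.1] gap 0.3
white tri [ 513.  -140.6   64.9] gap 0.2
top [61.8 61.9 61.9] -14.0
scene [60.6 62.8 61.7] -14.0
```

Both views agree to within about 1 mm, with 62 mm spacing and 65 mm height. Next I shut the fingers and move towards white.

```bash
python3 -m creep '0.026 0.029 0 0 0 0 0;0.026 0.029 0 0 0 0 0;0.026 0.029 0 0 0 0 0;0.026 0.029 0 0 0 0 0;0.026 0.029 0 0 0 0 0;0.026 0.029 0 0 0 0 0'
python3 -m creep '0.026 0.029 0 0 0 0 0;0.026 0.029 0 0 0 0 0;0.026 0.029 0 0 0 0 0;0.026 0.029 0 0 0 0 0;0.026 0.029 -0.02 0 0 0 0;0.026 0.025 -0.02 0 0 0 0;0 0 0 0 0 0 0;0 0 0 0 0 0 0'
python3 -c "
from plant import bot,readout
o=readout.get_obs();print(bot.tip_extent,o['tool_pos'],o['tcp_rot'],o['contact_force'],o['grip_width'])"
```

```text
time: 0.6
tool_pos: [349.0, -312.9, 292.0]
tcp_rot: [-3.141, 0.0, 0.374]
contact_force: [0.9, -0.7, 1.4]
grip_width: 56.4
finger_force: 0.0
time: 1.27
tool_pos: [503.1, -144.3, 251.6]
tcp_rot: [-3.139, 0.003, 0.378]
contact_force: [-1.0, -1.2, 0.6]
grip_width: 3.7
finger_force: 0.0
65.5 [ 503.13464214 -144.26828028  251.57851226] [-3.13921056e+00  2.66005559e-03  3.78443436e-01] [-1.00604829 -1.23450033  0.62505151] 3.6522543396868747
```

```bash
python3 -m creep '0.0095 0.004 -0.025 0 0 0 0;0 0 -0.03 0 0 0 0;0 0 -0.03 0 0 0 0;0 0 -0.02 0 0 0 0;0 0 0 0 0 0 0;0 0 0 0 0 0 0;0 0 0 0 0 0 0'
python3 -c "
from plant import bot,readout,viewer
import cv2
o=readout.get_obs();print(bot.tip_extent,o['tool_pos'],o['tcp_rot'],o['contact_force'],o['grip_width'])
cv2.imwrite('pics/s1.png',viewer.capture('scene')[80:260,200:440,::-1].repeat(3,0).repeat(3,1))"
```

```text
time: 1.85
tool_pos: [513.0, -143.1, 149.9]
tcp_rot: [3.14, -0.002, 0.374]
contact_force: [0.1, -0.1, 0.5]
grip_width: 0.3
finger_force: 0.0
65.5 [ 512.99269954 -143.08776725  149.94410627] [ 3.13951068e+00 -1.75251730e-03  3.73736540e-01] [ 0.12277253 -0.07112001  0.52474667] 0.29638715674504257
```

View pics/s1.png

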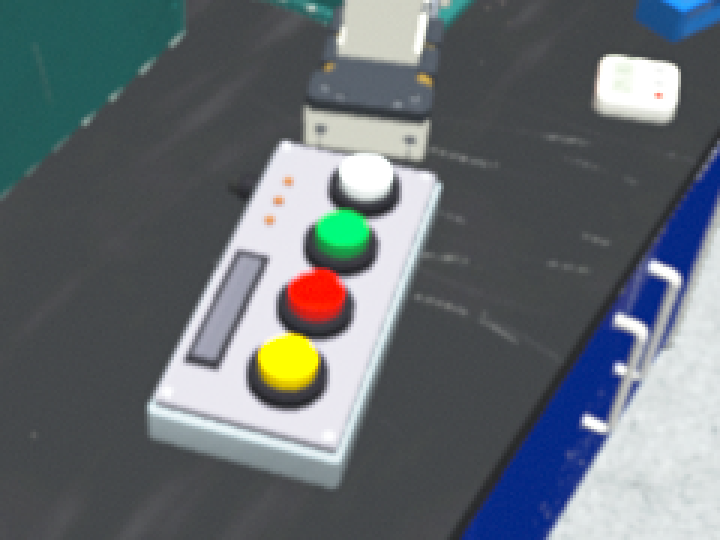

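```bash
python3 - <<'E'
from plant import viewer
import cv2,numpy as np
from scipy.spatial.transform import Rotation as Rn
P=np.array([[513,-143,150],[513,-143,84.5],[513,-143,240],[512.7,-140,66]],float)
for n in('scene','top'):
    c=viewer.camera_info(n);K=np.array([[c['fx'],0,c['cx']],[0,c['fy'],c['cy']],[0,0,1]])
    X=(P-c['origin'])@Rn.from_euler('xyz',c['rotation']).as_matrix()*[1,-1,-1]
    print(n,cv2.projectPoints(X,np.zeros(3),np.zeros(3),K,c['D'])[0][:,0].round(0).tolist())
cv2.imwrite('pics/s2.png',viewer.capture('scene')[:,:,::-1]);cv2.imwrite('pics/t2.png',viewer.capture('top')[:,:,::-1])
E
```

```text
scene [[326.0, 103.0], [323.0, 129.0], [331.0, 62.0], [322.0, 137.0]]
top [[360.0, 184.0], [351.0, 191.0], [375.0, 173.0], [347.0, 193.0]]
```

View pics/s2.png

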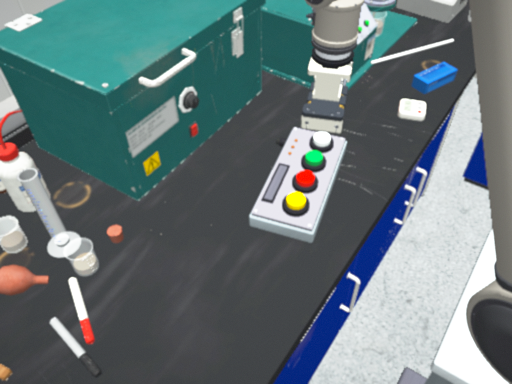

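View pics/t2.png

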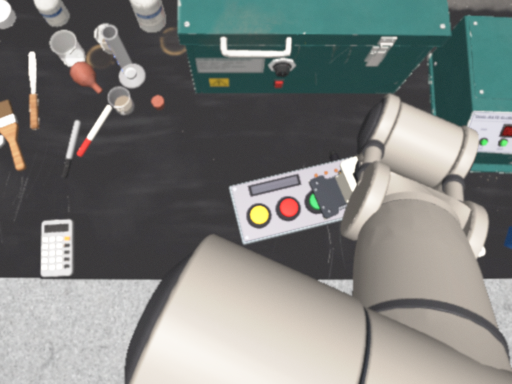

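The images fit the pose: the beige/dark block at rows 98–132 of the scene view is the near end of the gripper's body. The fingers are hidden behind it at about (323,129), above the white cap at (322,137). I trim y and press with force feedback.

```bash
python3 -m creep '0 0.003 0 0 0 0 0;0 0 0 0 0 0 0;0 0 0 0 0 0 0;0 0 -0.01 0 0 0 0;0 0 0 0 0 0 0;0 0 0 0 0 0 0;0 0 0 0 0 0 0'
```

```text
time: 2.58
tool_pos: [512.3, -138.9, 137.8]
tcp_rot: [-3.141, 0.001, 0.375]
contact_force: [-0.0, -0.1, 0.3]
grip_width: 0.4
finger_force: 0.0
```

```bash
python3 -m creep '0 -0.001 -0.006 0 0 0 0;0 0 -0.004 0 0 0 0;0 0 -0.003 0 0 0 0;0 0 0 0 0 0 0;0 0 0 0 0 0 0;0 0 0 0 0 0 0'
```

```text
time: 3.08
tool_pos: [512.9, -140.2, 125.6]
tcp_rot: [3.141, -0.001, 0.375]
contact_force: [1.7, -1.8, 3.7]
grip_width: 0.6
finger_force: 2.0
```

```bash
python3 -m creep '0 0 -0.002 0 0 0 0;0 0 -0.002 0 0 0 0;0 0 0 0 0 0 0;0 0 0 0 0 0 0;0 0 0 0 0 0 0'
```

```text
time: 3.5
tool_pos: [512.9, -140.2, 123.4]
tcp_rot: [3.14, -0.002, 0.375]
contact_force: [-3.7, -0.3, 21.7]
grip_width: 0.3
finger_force: 10.8
```

White is fully down on its stop (22 N). Lift, then go to yellow, passing well above red.

```bash
python3 -m creep '0 0 0.02 0 0 0 0;0 0 0.03 0 0 0 0;0 0 0 0 0 0 0;0 0 0 0 0 0 0'
python3 -m creep '-0.009 0.036 0 0 0 0 0;-0.009 0.036 0 0 0 0 0;-0.009 0.036 0 0 0 0 0;-0.009 0.036 0 0 0 0 0;-0.009 0.036 0 0 0 0 0;0 0 0 0 0 0 0;0 0 0 0 0 0 0;0 0 0 0 0 0 0'
```

```text
time: 3.83
tool_pos: [512.6, -139.9, 172.0]
tcp_rot: [3.14, -0.001, 0.375]
contact_force: [0.3, 0.3, -0.6]
grip_width: 0.3
finger_force: 0.0
time: 4.5
tool_pos: [467.1, 39.9, 170.4]
tcp_rot: [-3.141, 0.002, 0.376]
contact_force: [0.2, -0.5, -0.6]
grip_width: 0.6
finger_force: 0.0
```

```bash
python3 -m creep '0 0 -0.02 0 0 0 0;0 0 -0.013 0 0 0 0;0 0 0 0 0 0 0;0 0 0 0 0 0 0;0 0 0 0 0 0 0'
python3 -m creep '0 0 -0.006 0 0 0 0;0 0 -0.005 0 0 0 0;0 0 -0.003 0 0 0 0;0 0 -0.002 0 0 0 0;0 0 -0.001 0 0 0 0;0 0 0 0 0 0 0;0 0 0 0 0 0 0;0 0 0 0 0 0 0'
```

```text
time: 4.92
tool_pos: [467.9, 39.2, 138.5]
tcp_rot: [3.141, -0.0, 0.373]
contact_force: [-0.6, 1.0, 0.2]
grip_width: 0.5
finger_force: 0.0
time: 5.58
tool_pos: [468.4, 39.7, 123.4]
tcp_rot: [3.139, -0.003, 0.375]
contact_force: [-4.7, -2.7, 22.7]
grip_width: 0.5
finger_force: 11.5
```

Yellow is fully down. Lift, then green at (497.6, -80).

```bash
python3 -m creep '0 0 0.02 0 0 0 0;0 0 0.03 0 0 0 0;0 0 0 0 0 0 0;0 0 0 0 0 0 0'
python3 -m creep '0.0075 -0.03 0 0 0 0 0;0.0075 -0.03 0 0 0 0 0;0.0075 -0.03 0 0 0 0 0;0.0075 -0.03 0 0 0 0 0;0 0 0 0 0 0 0;0 0 0 0 0 0 0;0 0 0 0 0 0 0'
```

```text
time: 5.92
tool_pos: [468.0, 40.1, 172.2]
tcp_rot: [3.14, -0.003, 0.375]
contact_force: [-0.1, 0.0, 0.2]
grip_width: 0.5
finger_force: 0.0
time: 6.5
tool_pos: [496.5, -79.4, 170.0]
tcp_rot: [-3.14, 0.002, 0.374]
contact_force: [0.4, -0.0, 0.1]
grip_width: 0.4
finger_force: 0.0
```

```bash
python3 -m creep '0.0005 -0.0005 -0.02 0 0 0 0;0 0 -0.013 0 0 0 0;0 0 0 0 0 0 0;0 0 0 0 0 0 0;0 0 0 0 0 0 0'
python3 -m creep '0 0 -0.006 0 0 0 0;0 0 -0.005 0 0 0 0;0 0 -0.003 0 0 0 0;0 0 -0.002 0 0 0 0;0 0 -0.001 0 0 0 0;0 0 0 0 0 0 0;0 0 0 0 0 0 0;0 0 0 0 0 0 0'
```

```text
time: 6.92
tool_pos: [498.1, -79.7, 138.7]
tcp_rot: [3.141, -0.0, 0.376]
contact_force: [0.7, -1.0, 1.2]
grip_width: 0.4
finger_force: 0.0
time: 7.58
tool_pos: [498.7, -80.4, 123.4]
tcp_rot: [3.14, -0.003, 0.375]
contact_force: [-3.6, 3.9, 21.7]
grip_width: 0.3
finger_force: 10.6
```

```bash
python3 -m creep '0 0 0.02 0 0 0 0;0 0 0.035 0 0 0 0;0 0 0.035 0 0 0 0;0 0 0.03 0 0 0 0;0 0 0 0 0 0 0;0 0 0 0 0 0 0;0 0 0 0 0 0 0;0 0 0 0 0 0 0'
python3 -c "
from plant import viewer
import cv2
cv2.imwrite('pics/s3.png',viewer.capture('scene')[80:260,200:440,::-1].repeat(3,0).repeat(3,1))"
```

```text
time: 8.25
tool_pos: [497.2, -80.3, 239.7]
tcp_rot: [-3.14, 0.003, 0.375]
contact_force: [-0.0, 0.1, -0.4]
grip_width: 0.4
finger_force: 0.0
```

View pics/s3.png

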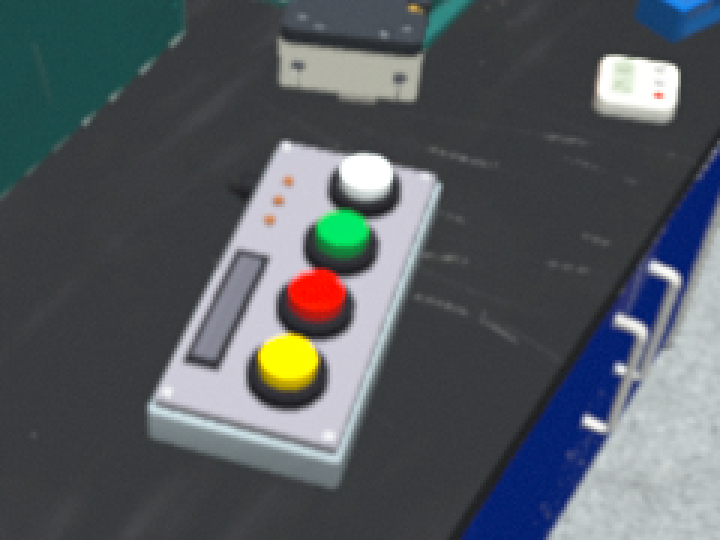

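All four caps stand proud again (white (365,178), green (343,235), red (317,297), yellow (288,362) in the crop), and the gripper is clear above. I hand in the job.

```bash
python3 -c "
from plant import order
print(order.close_job())"
```

```text
the job is handed in; nothing more can be done
None
```

I pressed white, then yellow, then green, each down to its stop (about 22 N) and let right up before the next; red was never touched, and I handed the job in at about 8.3 s with the arm clear (the hand-in returned no verdict).

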